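# Hang the test plate in the gap on the drying rail

## Task

Take the yellow colour test plate that lies on the worktop and stand it upright, foot down, in the slot of the wooden stand, and let go of it; then take it again by the flat of its tab and hang it by its hook on the drying rail, in the wide gap between the plates that hang there. It must hang straight and freely, without touching its neighbours, and those must not be knocked, swung or shifted along the rail.

Things in the scene. Friction and masses are not known exactly. Their poses are not given: they have to be found in the camera images.
- plate_yellow_hook (a point): plate to hang: white plastic strip, 44 mm wide (y), yellow panel on its face (-x), 75 g; point under the middle of the hook's crown, where the bar comes to sit. From here, mm: crown z 0 to 6, x -18 to 18; hook 24 wide inside; back lip x 12 to 18, down to z -23, with a steel bead reaching x 21; strip x -18 to -12, z 6 to -110; tab x -3 to 3, z 6 to 42. Mass centre x -1, z -24.
- plate_yellow_tab (a point): middle of the ribbed part of the yellow plate's flat grip tab (6 mm thick along x, 44 mm wide along y), 27 mm above the hook point along the plate's z and 21 mm above the crown's top; same axes. At the start the plate lies painted face up on its foot edge and bead, sloping up 20 degrees from foot to tab; this point is then 35 mm above the worktop.
- plate_yellow_foot (a point): middle of the foot edge of the yellow plate (x -15, z -110 mm from the hook point, y 0); same axes. The strip is 6 mm thick there.
- plate_red_hook (a point): hook point of the plate with the red panel, hanging on the rail: same make and axes as the yellow one. Loose: it hangs only by its hook. Must not be disturbed.
- plate_green_hook (a point): hook point of the plate with the green panel, hanging on the rail: same make and axes as the yellow one. Loose: it hangs only by its hook. Must not be disturbed.
- plate_blue_hook (a point): hook point of the plate with the blue panel, hanging on the rail: same make and axes as the yellow one. Loose: it hangs only by its hook. Must not be disturbed.
- drying_rail: fixed rail stand: wooden base 80 x 290 x 12 mm, two posts at y = +-130 mm, flat aluminium bar along y between them, 14 mm wide (x) and 8 mm high. Origin on the worktop under the bar's middle; x across the bar; the bar's top is 150 mm above the origin.
- rail_gap (a point): point on the bar's top (30 mm to +y of the bar's middle) about the middle of the wide gap; the plates beside it hang with their centres about 55 mm either side of it, give or take 5 mm, so measure them. Same axes as the rail.
- slot (a point): fixed wooden slot stand 90 x 90 mm, 48 mm high: point on the slot's floor at its centre, 6 mm above the worktop. x points across the slot, y along it. The slot is 58 mm long (y) and 11 mm wide (x) up to 35 mm above the worktop, widening above that to 24 mm at the mouth, 48 mm above the worktop. A plate stands in it with its foot on the floor, either way round, leaning by up to 12 degrees.

How it is judged:
On the way:
1. the yellow plate stands upright, foot down, in the slot of the stand and has been let go (x of plate_yellow_foot in the frame of slot between -0.01 and 0.01 m and y of plate_yellow_foot in the frame of slot between -0.012 and 0.012 m and z of plate_yellow_foot in the frame of slot below 0.008 m and angle between plate_yellow_hook's own z axis and vertical below 0.35 rad and contact force between plate_yellow and the fingers below 0.05 N and linear speed of plate_yellow below 0.03 m/s), for 0.2 s.
At the end, for the whole second after the job is handed in: The yellow plate hangs on the bar by its hook, crown on the bar's top, within 18 mm of the gap point along it, either face forward, upright within 0.15 rad, square to the bar within 0.25 rad, let go, at rest, touching no neighbour; the others hang upright within 10 mm of where they hung (x of plate_yellow_hook in the frame of drying_rail between -0.012 and 0.012 m and z of plate_yellow_hook in the frame of drying_rail between 0.145 and 0.156 m and y of plate_yellow_hook in the frame of rail_gap between -0.018 and 0.018 m and angle between each of plate_yellow_hook, plate_red_hook, plate_green_hook, plate_blue_hook's own z axis and vertical below 0.15 rad and angle between the y axis of plate_yellow_hook and the y axis of drying_rail, either way round below 0.25 rad and contact force between plate_yellow and the fingers below 0.05 N and linear speed of plate_yellow below 0.03 m/s and distance of each of plate_red_hook, plate_green_hook, plate_blue_hook from where it was at the start of the episode below 0.01 m and contact force between plate_yellow and plate_red below 0.02 N and contact force between plate_yellow and plate_green below 0.02 N and contact force between plate_yellow and plate_blue below 0.02 N).
It fails at once if the red plate is knocked: swung by more than 0.3 rad or shifted by more than 15 mm (distance of plate_red_hook from where it was at the start of the episode above 0.015 m or angle between plate_red_hook's own z axis and vertical above 0.3 rad).
It fails at once if the green plate is knocked: swung by more than 0.3 rad or shifted by more than 15 mm (distance of plate_green_hook from where it was at the start of the episode above 0.015 m or angle between plate_green_hook's own z axis and vertical above 0.3 rad).
It fails at once if the blue plate is knocked: swung by more than 0.3 rad or shifted by more than 15 mm (distance of plate_blue_hook from where it was at the start of the episode above 0.015 m or angle between plate_blue_hook's own z axis and vertical above 0.3 rad).
It also fails if it takes over 72 s, if anything falls off the work surface, if the arm or the gripper's body presses on something with over 40 N, if the wrist force passes 120 N, or if a joint passes its speed limit or range.

## Robot

A 7-joint arm with a two-finger parallel gripper is mounted at the origin on the work surface; the furniture and walls round the work are solid. World frame = base frame: x ahead of the robot, y to its left, z up, the work surface at z = 0. Lengths are in m, angles in rad, forces in N, time in s.
With the tool pointing down it reaches from about 0.35 to 0.9 m from the base axis. Payload 8.1 kg.
Tool frame: the origin (TCP) lies at the centre of the arm's flange, where the gripper is bolted on; the fingertips stand 178 mm ahead of it and the grasp point (between the pads) lies 159 mm ahead of it; z points along the fingers, y is the line along which they close (so a half turn about z gives the same grasp; the last joint's range is limited). The gripper opens to 92 mm and grips with 3 to 60 N. Pads are 19 mm wide; open, the fingers measure 130 mm over their backs; the gripper's body (75 mm by 190 mm) begins 47 mm behind the grasp point.
Start: joints at [1.181, 0.434, 0.025, 1.573, -0.012, 1.134, -0.075], TCP at [0.177, -0.599, 0.405] pointing down, gripper open.
Joint ranges: [-2.62, 2.62], [-0.44, 2.09], [-1.27, 1.32], [0.08, 2.57], [-1.32, 4.46], [0.12, 2], [-2.74, 2.74]. Speed limits (rad/s): [2.22, 2.22, 3.01, 3.01, 3.14, 3.14, 3.14].

## Interface

Orientations are given as a unit quaternion [x, y, z, w].
In Python, from plant import ctrl gives the robot as it stands.
- The arm moves only by the shell command python3 -m handwheel 'ROWS' [FORCE]. ROWS is a JSON object of lists of equal length, an entry for each row: "hand": the closure, from 0 (fully open) to 1 (shut); "xyz": the shift along the tool's x, y, z in units of 100 mm (1.0 is 100 mm), a list of three; "yaw": the turn about the tool's z in units of 180 degrees (1.0 is 180 degrees). A call has 1 to 5 rows; each row shifts and turns the commanded pose from where the row before left it, along the tool's axes as they then stand; what a row does not reach is not made up. A row lasts 1/10 s, in which the tool goes at most 50 mm and 8.59 degrees, less where a joint would pass 70% of its speed; a pose out of reach is approached as far as the arm can. A call with a number of a shift or a turn outside -1 to 1 is refused whole. A call with a gripper value outside its range is refused whole. The fingers move at their own pace and stop on an object; FORCE is the grip in N (left out, the last holds). Time passes only in rows, so rows that do not move let the fingers close. It gives the time, the measured TCP pose, the force, the opening and the grip force at its end, in the units of the state.
- ctrl.get_state(): the state, without advancing time (a new reading comes with each control period).
- ctrl.camera(name): name is "scene" or "top" or "wrist"; returns (picture, depth): 400x640x3 uint8, red, green, blue; 400x640 float32, m along the optical axis (not along the pixel's ray), 0 where there is no reading.
- ctrl.camera_info(name): a dict with "intrinsics" (3x3 intrinsics, pixels), "camera_from_world" (4x4, takes a point from world to camera coordinates); the wrist camera has in their place "mount" (4x4, takes a point from camera to tool coordinates, whose origin is the TCP and whose axes are the flange's). Camera axes: x right, y down, z forward; pixel columns grow to the right and rows downward; lengths in m; the calibration is good to about 2 mm. A picture is of the moment at which its call begins: read the wrist's pose just before it. camera_info takes no time and is no camera call.
- ctrl.job_done(): hands the job in; it is judged then, once.
Trained networks look in the newest picture that a camera, given by its name, has taken for a name from the list of things; names that differ only in an ending like _2 or _b are one class to them, and where a whole thing is asked for, a point or a joint stands for the part that bears it (a point fixed in the world has none). Each returns a list of dicts, best first, with "confidence" (0 to 1); they miss things now and then, are a little off and sometimes report something else, mostly with a low value. They report only what shows in the picture. A call takes as long as a camera call.
- ctrl.spot_in(camera, thing): "centre" ([x, y, z] in m, in the coordinates of the camera as it stood for that picture, good to about 4 mm: the middle of the surface that is visible of it).
- ctrl.regions_of(camera, thing): "mask" (400x640 bool, what is visible of it).
- ctrl.landmark_of(camera, thing): "centre" ([x, y, z] in m, in the coordinates of the camera as it stood for that picture, good to about 4 mm: a listed point, or the origin of a listed thing).
The state is a dict: "t": time; "joints": joint angles; "joint_vel": joint speeds; "tau": joint torques, N m; "tool_pos": TCP position; "tcp_rot": TCP orientation; "ft_force": force on the tool from outside, world axes, zero at the start; "torque": the same for the moment, N m; "finger_gap": opening from 0.0 (shut) to 1.0 (fully open); "gripper_force": force on a finger pad.
Only numpy, scipy, OpenCV 4.12 (cv2) and the standard library are available. Lean on these libraries where they do the work, as an engineer would, in place of code of your own. Each camera call takes 0.05 s, during which the arm holds its last target. There are 200 camera calls.

## Working session

There is one attempt and no reset: what is moved stays moved. The work goes in short steps, Python scripts to look and compute and a shell command to move; the robot and the scene stay as the last step left them, time stands still between calls to the robot, and variables do not carry over. Pictures are saved under pics/ and viewed, at most 10 in all, crops included, and the job is handed in when it is done.

```bash
ls; mkdir -p pics; cat > h.py <<'E'
import numpy as np, cv2
from plant import ctrl
from scipy.spatial.transform import Rotation as R
np.set_printoptions(precision=4,suppress=True)
def T(cam,s=None):
    i=ctrl.camera_info(cam)
    if cam!='wrist': return np.linalg.inv(np.array(i['camera_from_world']))
    s=s or ctrl.get_state()
    W=np.eye(4);W[:3,:3]=R.from_quat(s['tcp_rot']).as_matrix();W[:3,3]=s['tool_pos']
    return W@np.array(i['mount'])
def snap(cam,name=None):
    M=T(cam); im,d=ctrl.camera(cam)
    if name: cv2.imwrite(f'pics/{name}.png',im[:,:,::-1])
    return M,im,d
def lm(cam,M,things,f='landmark_of'):
    for t in things:
        for r in getattr(ctrl,f)(cam,t)[:2]:
            print(cam,t,round(r['confidence'],2),(M@np.r_[r['centre'],1])[:3])
def cloud(cam,M,d,mask):
    K=np.array(ctrl.camera_info(cam)['intrinsics']); v,u=np.nonzero(mask&(d>0)); z=d[v,u]
    return (np.c_[(u-K[0,2])/K[0,0]*z,(v-K[1,2])/K[1,1]*z,z])@M[:3,:3].T+M[:3,3]
E
python3 - <<'E'
from h import *
s=ctrl.get_state();print(s)
print(R.from_quat(s['tcp_rot']).as_matrix())
for c in ['scene','top']:
    M,im,d=snap(c,c+'0'); print(c,M)
    lm(c,M,['plate_yellow_hook','plate_yellow_tab','plate_yellow_foot','plate_red_hook','plate_green_hook','plate_blue_hook','drying_rail','rail_gap','slot'])
cv2.imwrite('pics/both0.png',cv2.resize(np.vstack([cv2.imread('pics/scene0.png'),cv2.imread('pics/top0.png')]),(480,600)))
E
```

```text
pics
{'t': 0.0, 'joints': array([ 1.1814,  0.4352,  0.025 ,  1.5741, -0.0116,  1.134 , -0.0751]), 'joint_vel': array([ 0.0008, -0.0004, -0.0004, -0.0023, -0.0013,  0.0003, -0.0003]), 'tau': array([  0.0012, -66.7855,   0.9856, -31.4452,  -0.0605,   0.0428,
         0.0002]), 'tool_pos': array([ 0.1767, -0.5993,  0.4039]), 'tcp_rot': array([ 0.9897,  0.1429, -0.0002, -0.0008]), 'ft_force': array([-0.0431,  0.3269,  0.3353]), 'torque': array([-0.018 ,  0.0354,  0.0121]), 'gripper_force': 0.0, 'finger_gap': 1.0029305055135125}
[[ 0.9592  0.2828 -0.0006]
 [ 0.2828 -0.9592  0.0014]
 [-0.0002 -0.0016 -1.    ]]
scene [[-0.6702 -0.3998  0.6253 -0.2195]
 [-0.7419  0.3845 -0.5493  0.6102]
 [-0.0209 -0.8321 -0.5543  0.766 ]
 [ 0.      0.      0.      1.    ]]
scene plate_yellow_hook 0.88 [0.4457 0.1506 0.0259]
scene plate_yellow_tab 0.61 [0.4499 0.1226 0.0333]
scene plate_yellow_foot 0.7 [0.4284 0.2539 0.004 ]
scene plate_red_hook 0.8 [ 0.5368 -0.1902  0.1503]
scene plate_green_hook 0.63 [ 0.4625 -0.3408  0.1493]
scene plate_blue_hook 0.57 [ 0.4903 -0.2861  0.1483]
scene plate_blue_hook 0.29 [0
[... 262 characters left out ...]

 [ 0.      0.      0.      1.    ]]
top plate_yellow_hook 0.94 [0.4484 0.1484 0.0254]
top plate_yellow_hook 0.24 [ 0.5034 -0.2615 -0.0032]
top plate_yellow_tab 0.69 [0.4509 0.1275 0.0372]
top plate_yellow_foot 0.55 [0.4359 0.2552 0.0042]
top plate_red_hook 0.5 [ 0.5392 -0.182   0.1468]
top plate_green_hook 0.88 [ 0.4668 -0.3388  0.1504]
top plate_green_hook 0.71 [0.4483 0.1513 0.0235]
top plate_blue_hook 0.51 [ 0.489  -0.2868  0.1434]
top plate_blue_hook 0.47 [ 0.5405 -0.1813  0.1447]
top drying_rail 0.96 [ 0.5018 -0.2622  0.0002]
top drying_rail 0.7 [0.454  0.0085 0.0016]
top rail_gap 0.75 [ 0.5166 -0.2332  0.1462]
top slot 0.81 [0.4578 0.0079 0.0055]
top slot 0.2 [ 0.4907 -0.2857  0.1451]
```

View pics/both0.png

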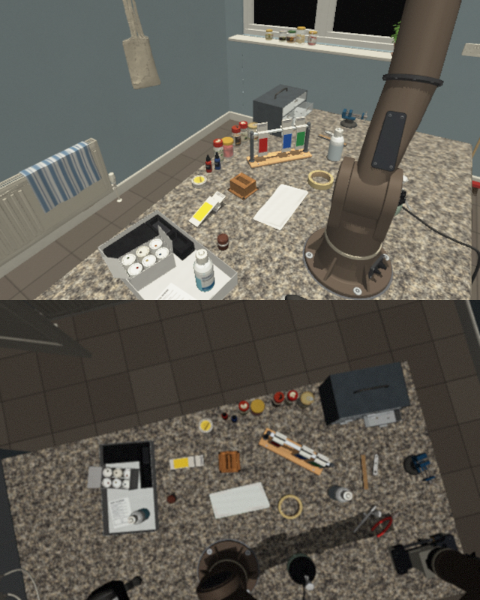

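The scene shows the rail with three plates (scene ≈(370,185) full-res), the slot stand left of it, and the yellow plate at scene ≈(275,275), yellow side up. Next I measure the angles of the plate, stand and rail.

```bash
python3 - <<'E'
from h import *
M,im,d=snap('top')
for t in ['slot','plate_yellow_hook','drying_rail']:
    for r in ctrl.regions_of('top',t)[:2]:
        P=cloud('top',M,d,r['mask']); z=P[:,2]
        print(t,r['confidence'],len(P),np.percentile(z,[2,50,98]))
        Q=P[(z>.04)] if t=='slot' else P
        rc=cv2.minAreaRect((Q[:,:2]*1000).astype(np.float32)); print(rc)
a=im[190:270,200:460]
cv2.imwrite('pics/crop0.png',cv2.resize(a,None,fx=3,fy=3,interpolation=cv2.INTER_CUBIC)[:,:,::-1])
E
```

```text
plate_yellow_hook 0.56 630 [0.0022 0.0318 0.0451]
((445.8525390625, 184.86842346191406), (49.518741607666016, 148.24325561523438), 8.567877769470215)
drying_rail 0.98 1541 [0.0057 0.0122 0.1586]
((499.77008056640625, -260.74493408203125), (293.6488952636719, 81.45886993408203), 63.88611602783203)
```

View pics/crop0.png

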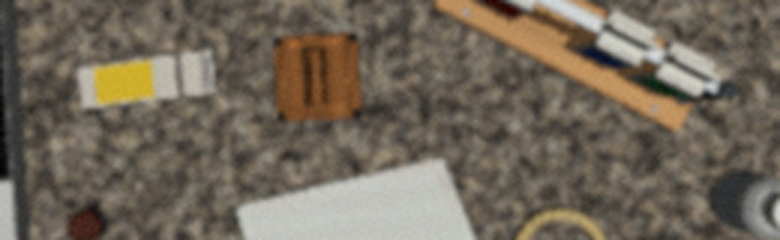

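```bash
python3 -m handwheel '{"hand":[0,0,0,0,0],"xyz":[[0,0,-0.5],[0.3,-0.4,0],[0.3,-0.4,0],[0.3,-0.4,0],[0.3,-0.4,0]],"yaw":[0,0,0,0,0]}'
python3 -m handwheel '{"hand":[0,0,0,0,0],"xyz":[[0.3,-0.4,0],[0.3,-0.4,0],[0.3,-0.4,0],[0.3,-0.4,0],[0.3,-0.4,0]],"yaw":[0,0,0,0,0]}'
python3 -m handwheel '{"hand":[0,0,0,0,0],"xyz":[[0.3,-0.4,0],[0.3,-0.4,0],[0.3,-0.4,0],[0.3,-0.4,0],[0.3,-0.4,0]],"yaw":[0,0,0,0,0]}'
python3 -m handwheel '{"hand":[0,0,0,0,0],"xyz":[[0.1,-0.1,0.2],[0,0,0.2],[0,0,0],[0,0,0],[0,0,0]],"yaw":[-0.047,-0.047,-0.047,-0.047,-0.047]}'
python3 -m handwheel '{"hand":[0,0,0,0,0],"xyz":[[0,0,0],[0,0,0],[0,0,0],[0,0,0],[0,0,0]],"yaw":[-0.047,-0.047,-0.047,-0.047,-0.031]}'
```

```text
t: 1.7
tool_pos: [0.247, -0.4102, 0.4549]
tcp_rot: [0.99, 0.143, 0.0, 0.0]
ft_force: [1.1, -0.5, 0.8]
finger_gap: 0.999
gripper_force: 0.0
t: 2.2
tool_pos: [0.3341, -0.1758, 0.4551]
tcp_rot: [0.99, 0.143, 0.0, 0.001]
ft_force: [1.8, 0.1, 1.0]
finger_gap: 1.0
gripper_force: 0.0
t: 2.7
tool_pos: [0.4214, 0.0584, 0.4552]
tcp_rot: [0.99, 0.143, 0.001, 0.0]
ft_force: [0.8, -0.9, -0.3]
finger_gap: 1.0
gripper_force: 0.0
t: 3.2
tool_pos: [0.428, 0.0689, 0.4146]
tcp_rot: [0.87, 0.493, -0.0, -0.0]
ft_force: [-0.5, 0.2, -0.1]
finger_gap: 0.999
gripper_force: 0.0
t: 3.7
tool_pos: [0.428, 0.0688, 0.4148]
tcp_rot: [0.653, 0.757, 0.0, 0.0]
ft_force: [-0.9, -0.0, 0.0]
finger_gap: 1.002
gripper_force: 0.0
```

```bash
python3 - <<'E'
from h import *
M,im,d=snap('wrist','w1'); s=ctrl.get_state()
print(R.from_quat(s['tcp_rot']).as_matrix(), s['tool_pos'],M[:3,3],s['joints'])
lm('wrist',M,['plate_yellow_hook','plate_yellow_tab','plate_yellow_foot','slot'])
for t in ['plate_yellow_hook','slot']:
  for r in ctrl.regions_of('wrist',t)[:1]:
    P=cloud('wrist',M,d,r['mask']); z=P[:,2]
    print(t,r['confidence'],len(P),np.percentile(z,[2,50,98]))
    print(cv2.minAreaRect((P[:,:2]*1000).astype(np.float32)))
E
```

```text
[[-0.1517  0.9884  0.0002]
 [ 0.9884  0.1517 -0.0002]
 [-0.0002  0.0002 -1.    ]] [0.428  0.0688 0.4148] [0.4172 0.1428 0.3942] [ 0.4472  0.2067 -0.8345  1.9457  0.1752  1.0625 -0.3102]
wrist plate_yellow_tab 0.89 [0.4533 0.1262 0.03  ]
wrist plate_yellow_foot 0.31 [0.4518 0.1255 0.0322]
wrist slot 0.79 [0.4496 0.0073 0.0039]
plate_yellow_hook 0.62 6179 [0.013  0.033  0.0437]
((445.9230651855469, 174.1060333251953), (49.83320236206055, 137.38914489746094), 9.470617294311523)
slot 0.6 5927 [0.0044 0.0463 0.0487]
((449.1531066894531, 8.14449691772461), (88.65206909179688, 88.73562622070312), 4.452907562255859)
```

View pics/w1.png

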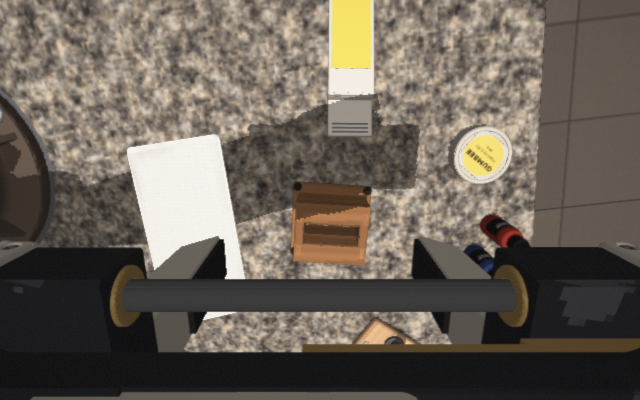

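```bash
python3 -m handwheel '{"hand":[0,0,0,0,0],"xyz":[[0.26,0.16,0.3],[0.27,0.17,0.3],[0,0,0.45],[0,0,0.45],[0,0,0.4]],"yaw":[0,0,0,0,0]}'
python3 -m handwheel '{"hand":[0.2,0.45,0.7,0.8,0.8],"xyz":[[0,0,0.31],[0,0,0],[0,0,0],[0,0,0],[0,0,0]],"yaw":[0,0,0,0,0]}' 5
```

```text
t: 4.55
tool_pos: [0.453, 0.1262, 0.2227]
tcp_rot: [0.655, 0.755, -0.0, -0.0]
ft_force: [1.5, -0.6, -0.4]
finger_gap: 0.999
gripper_force: 0.0
t: 5.05
tool_pos: [0.4539, 0.1262, 0.1953]
tcp_rot: [0.655, 0.755, 0.001, 0.001]
ft_force: [0.7, 0.4, -0.7]
finger_gap: 0.611
gripper_force: 0.0
```

```bash
python3 -m handwheel '{"hand":[1,1,1,1,1],"xyz":[[0,0,0],[0,0,0],[0,0,0],[0,0,0],[0,0,0]],"yaw":[0,0,0,0,0]}' 5
python3 -m handwheel '{"hand":[1,1,1,1,1],"xyz":[[0,0,0],[0,0,-0.1],[0.03,0,-0.15],[0.05,0,-0.15],[0.1,0,-0.15]],"yaw":[0,0,0,0,0]}' 5
```

```text
t: 5.55
tool_pos: [0.4533, 0.1259, 0.1938]
tcp_rot: [0.655, 0.755, 0.0, 0.0]
ft_force: [0.4, -1.5, 2.3]
finger_gap: 0.481
gripper_force: 4.9
t: 6.05
tool_pos: [0.4504, 0.1436, 0.2496]
tcp_rot: [0.655, 0.755, -0.0, -0.0]
ft_force: [0.6, 0.3, -1.0]
finger_gap: 0.476
gripper_force: 5.0
```

```bash
python3 -m handwheel '{"hand":[1,1,1,1,1],"xyz":[[0.1,0,-0.2],[0.1,0,-0.3],[0,0,-0.4],[0,0,-0.3],[0,0,0]],"yaw":[0,0,0,0,0]}' 5
python3 - <<'E'
from h import *
M,im,d=snap('wrist','w2');M2,im2,d2=snap('scene')
a=cv2.resize(im2[150:350,250:550],None,fx=2,fy=2)
cv2.imwrite('pics/s2.png',a[:,:,::-1])
lm('scene',M2,['plate_yellow_hook','plate_yellow_tab','plate_yellow_foot'])
lm('wrist',M,['plate_yellow_hook','plate_yellow_tab','plate_yellow_foot'])
E
```

```text
t: 6.55
tool_pos: [0.4482, 0.165, 0.3728]
tcp_rot: [0.655, 0.756, 0.003, 0.001]
ft_force: [-0.0, 0.3, -0.7]
finger_gap: 0.478
gripper_force: 5.0
scene plate_yellow_hook 0.78 [0.4431 0.1866 0.1976]
scene plate_yellow_tab 0.9 [0.4444 0.1608 0.2085]
scene plate_yellow_foot 0.62 [0.4288 0.284  0.1483]
wrist plate_yellow_hook 0.73 [0.4494 0.1868 0.1993]
wrist plate_yellow_tab 0.91 [0.4499 0.1624 0.2105]
```

View pics/s2.png

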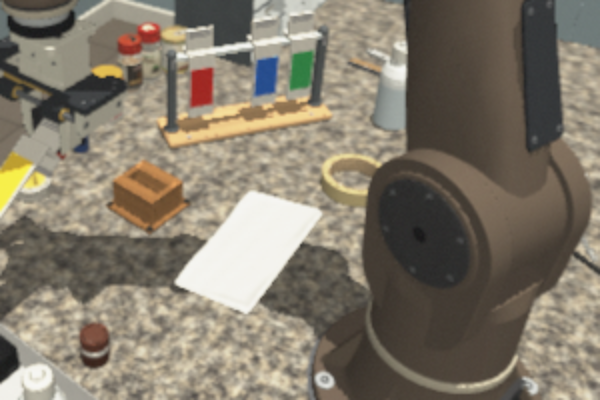

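The plate is still held sloping about 26° (at the left edge of the crop), so I lower the grip force to let it swing.

```bash
python3 -m handwheel '{"hand":[1,1,1,1,1],"xyz":[[0,0,0],[0,0,0],[0,0,0],[0,0,0],[0,0,0]],"yaw":[0,0,0,0,0]}' 3
python3 - <<'E'
from h import *
M,im,d=snap('wrist');M2,im2,d2=snap('scene')
lm('scene',M2,['plate_yellow_hook','plate_yellow_tab','plate_yellow_foot'])
lm('wrist',M,['plate_yellow_hook','plate_yellow_tab','plate_yellow_foot'])
E
```

```text
t: 7.45
tool_pos: [0.4478, 0.1636, 0.3687]
tcp_rot: [0.655, 0.756, 0.0, 0.0]
ft_force: [-1.1, -0.9, -1.6]
finger_gap: 0.483
gripper_force: 3.0
scene plate_yellow_hook 0.55 [0.4431 0.1824 0.1902]
scene plate_yellow_tab 0.57 [0.4483 0.1598 0.2069]
scene plate_yellow_foot 0.58 [0.4299 0.2671 0.1192]
wrist plate_yellow_hook 0.92 [0.4452 0.1822 0.1904]
wrist plate_yellow_tab 0.88 [0.4474 0.1636 0.2026]
wrist plate_yellow_foot 0.76 [0.4344 0.2662 0.1221]
```

```bash
python3 -m handwheel '{"hand":[1,1,1,1,1],"xyz":[[0,0,-0.2],[0,0,0.2],[0,0,-0.2],[0,0,0.2],[0,0,0]],"yaw":[0,0,0,0,0]}' 3
python3 -m handwheel '{"hand":[1,1,1,1,1],"xyz":[[0,0,-0.2],[0,0,0.2],[0,0,-0.2],[0,0,0.2],[0,0,0]],"yaw":[0,0,0,0,0]}' 3
python3 - <<'E'
from h import *
M,im,d=snap('wrist');M2,im2,d2=snap('scene')
lm('scene',M2,['plate_yellow_hook','plate_yellow_tab','plate_yellow_foot'])
lm('wrist',M,['plate_yellow_hook','plate_yellow_tab','plate_yellow_foot'])
E
```

```text
t: 8.35
tool_pos: [0.4474, 0.1631, 0.3674]
tcp_rot: [0.655, 0.755, -0.001, -0.0]
ft_force: [-0.5, -0.1, -0.8]
finger_gap: 0.477
gripper_force: 3.0
t: 8.85
tool_pos: [0.4473, 0.1631, 0.3677]
tcp_rot: [0.655, 0.756, -0.001, -0.001]
ft_force: [-0.3, 0.4, -1.5]
finger_gap: 0.481
gripper_force: 3.0
scene plate_yellow_hook 0.59 [0.4433 0.1779 0.185 ]
scene plate_yellow_tab 0.57 [0.4443 0.1618 0.2054]
scene plate_yellow_foot 0.95 [0.4301 0.2409 0.0958]
wrist plate_yellow_hook 0.58 [0.4445 0.1747 0.1831]
wrist plate_yellow_tab 0.78 [0.4475 0.1601 0.2039]
wrist plate_yellow_foot 0.71 [0.4389 0.2408 0.0934]
```

```bash
python3 -m handwheel '{"hand":[1,1,1,1,1],"xyz":[[0,0,-0.4],[0,0,0.4],[0,0,-0.4],[0,0,0.4],[0,0,-0.4]],"yaw":[0,0,0,0,0]}' 3
python3 -m handwheel '{"hand":[1,1,1,1,1],"xyz":[[0,0,0.4],[0,0,-0.4],[0,0,0.4],[0,0,-0.4],[0,0,0.4]],"yaw":[0,0,0,0,0]}' 3
python3 - <<'E'
from h import *
M,im,d=snap('wrist');M2,im2,d2=snap('scene')
lm('scene',M2,['plate_yellow_hook','plate_yellow_tab','plate_yellow_foot'])
lm('wrist',M,['plate_yellow_hook','plate_yellow_tab','plate_yellow_foot'])
E
```

```text
t: 9.75
tool_pos: [0.4447, 0.1605, 0.4001]
tcp_rot: [0.655, 0.756, -0.008, -0.004]
ft_force: [-0.7, -1.3, -1.2]
finger_gap: 0.475
gripper_force: 3.0
t: 10.25
tool_pos: [0.4496, 0.1655, 0.3741]
tcp_rot: [0.655, 0.756, 0.004, 0.002]
ft_force: [2.3, 1.1, -1.0]
finger_gap: 0.476
gripper_force: 3.0
scene plate_yellow_tab 0.91 [0.4436 0.1625 0.2002]
scene plate_yellow_foot 0.79 [0.4348 0.2037 0.0707]
wrist plate_yellow_hook 0.86 [0.4544 0.1724 0.1861]
wrist plate_yellow_foot 0.85 [0.4492 0.2103 0.0792]
```

```bash
python3 -m handwheel '{"hand":[1,1,1,1,1],"xyz":[[0,0,-0.4],[0,0,0.4],[0,0,-0.4],[0,0,0.4],[0,0,-0.2]],"yaw":[0,0,0,0,0]}' 3
python3 -m handwheel '{"hand":[1,1,1,1,1],"xyz":[[-0.15,-0.02,0],[-0.25,-0.04,0],[-0.35,-0.05,0],[-0.45,-0.06,0],[-0.5,-0.07,0]],"yaw":[0,0,0,0,0]}' 3
python3 -m handwheel '{"hand":[1,1,1,1],"xyz":[[0,0,0],[0,0,0],[0,0,0],[0,0,0]],"yaw":[0.024,0,0,0]}' 3
python3 - <<'E'
from h import *
M,im,d=snap('wrist','w3');M2,im2,d2=snap('scene')
print(ctrl.get_state()['tool_pos'])
lm('scene',M2,['plate_yellow_hook','plate_yellow_tab','plate_yellow_foot'])
lm('wrist',M,['plate_yellow_hook','plate_yellow_tab','plate_yellow_foot','slot'])
cv2.imwrite('pics/s3.png',np.vstack([im,cv2.resize(im2[150:350,220:540],None,fx=2,fy=2)])[::1,:,::-1])
cv2.imwrite('pics/s3.png',cv2.resize(cv2.imread('pics/s3.png'),(480,600)))
E
```

```text
t: 11.15
tool_pos: [0.4466, 0.162, 0.3849]
tcp_rot: [0.655, 0.755, -0.003, -0.002]
ft_force: [-0.6, -0.5, -0.7]
finger_gap: 0.479
gripper_force: 3.0
t: 11.65
tool_pos: [0.4481, -0.0083, 0.3897]
tcp_rot: [0.654, 0.756, 0.001, 0.001]
ft_force: [0.6, 0.2, -0.1]
finger_gap: 0.478
gripper_force: 3.0
t: 12.05
tool_pos: [0.4482, -0.0061, 0.3891]
tcp_rot: [0.682, 0.732, 0.0, 0.0]
ft_force: [0.2, 0.4, -1.0]
finger_gap: 0.48
gripper_force: 3.0
[ 0.4482 -0.0063  0.3889]
scene plate_yellow_hook 0.62 [ 0.4442 -0.004   0.1974]
scene plate_yellow_tab 0.82 [ 0.446  -0.0091  0.2226]
scene plate_yellow_foot 0.9 [0.4429 0.0089 0.088 ]
wrist plate_yellow_hook 0.57 [ 0.4496 -0.0083  0.202 ]
wrist plate_yellow_tab 0.58 [ 0.4477 -0.0052  0.2201]
wrist plate_yellow_tab 0.44 [ 0.4493 -0.0038  0.2   ]
wrist plate_yellow_foot 0.65 [0.4495 0.0141 0.0873]
wrist slot 0.65 [0.4498 0.0056 0.005 ]
```

View pics/s3.png

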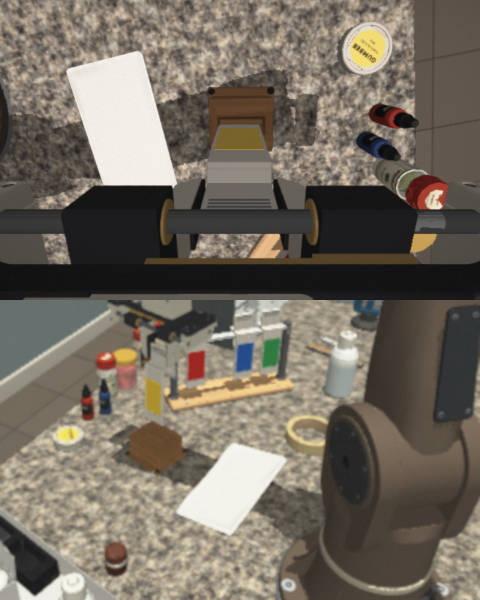

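```bash
python3 -m handwheel '{"hand":[1,1,1,1,1],"xyz":[[-0.05,0,0.15],[0,0,0.15],[0,0,0.1],[0,0,0.1],[0,0,0.08]],"yaw":[0,0,0,0,0]}' 3
python3 -m handwheel '{"hand":[1,1,1,1,1],"xyz":[[0,0,0.06],[0,0,0.06],[0,0,0.06],[0,0,0],[0,0,0]],"yaw":[0,0,0,0,0]}' 3
python3 - <<'E'
from h import *
M,im,d=snap('wrist');M2,im2,d2=snap('scene')
lm('scene',M2,['plate_yellow_hook','plate_yellow_tab','plate_yellow_foot'])
lm('wrist',M,['plate_yellow_hook','plate_yellow_tab','plate_yellow_foot','slot'])
E
```

```text
t: 13.0
tool_pos: [0.4485, -0.0125, 0.3301]
tcp_rot: [0.683, 0.73, -0.0, -0.0]
ft_force: [-0.3, 0.3, -0.6]
finger_gap: 0.478
gripper_force: 3.0
t: 13.5
tool_pos: [0.4485, -0.0125, 0.3127]
tcp_rot: [0.683, 0.73, -0.0, -0.0]
ft_force: [-0.1, -0.2, 0.1]
finger_gap: 0.483
gripper_force: 3.0
scene plate_yellow_tab 0.71 [ 0.4436 -0.0135  0.1475]
scene plate_yellow_tab 0.63 [ 0.5009 -0.2597 -0.0029]
scene plate_yellow_foot 0.84 [0.444  0.0065 0.0101]
wrist plate_yellow_hook 0.86 [ 0.4522 -0.0112  0.125 ]
wrist plate_yellow_tab 0.75 [ 0.4477 -0.0146  0.1427]
wrist plate_yellow_foot 0.78 [0.4468 0.0088 0.0103]
wrist slot 0.83 [0.4483 0.0069 0.0065]
```

```bash
python3 -m handwheel '{"hand":[1,1,1,1],"xyz":[[0,0,0.04],[0,0,0.03],[0,0,0.03],[0,0,0]],"yaw":[0,0,0,0]}' 3
python3 -m handwheel '{"hand":[0.45,0.4,0.3,0.1,0],"xyz":[[0,0,0],[0,0,0],[0,0,0],[0,0,0],[0,0,0]],"yaw":[0,0,0,0,0]}' 3
python3 -m handwheel '{"hand":[0,0,0,0,0],"xyz":[[0,0,0],[0,0,-0.2],[0,0,-0.4],[0,0,-0.4],[0,0,0]],"yaw":[0,0,0,0,0]}' 3
python3 - <<'E'
from h import *
M,im,d=snap('wrist','w4');M2,im2,d2=snap('scene')
print(ctrl.get_state()['tool_pos'])
lm('scene',M2,['plate_yellow_hook','plate_yellow_tab','plate_yellow_foot'])
lm('wrist',M,['plate_yellow_hook','plate_yellow_tab','plate_yellow_foot','slot'])
for cam,m in(('wrist',M),('scene',M2)):
  dd=d if cam=='wrist' else d2
  for r in ctrl.regions_of(cam,'plate_yellow_tab')[:1]:
    P=cloud(cam,m,dd,r['mask']);P=P[(P[:,2]<.175)&(abs(P[:,1])<.06)];print(cam,r['confidence'],len(P))
    for a,b in((.13,.175),(.1,.13),(.05,.1)):
        Q=P[(P[:,2]>a)&(P[:,2]<b)]
        if len(Q)>20: print(a,len(Q),np.percentile(Q,[3,50,97],axis=0))
cv2.imwrite('pics/s4.png',cv2.resize(np.vstack([im,cv2.resize(im2[150:350,220:540],None,fx=2,fy=2)])[:,:,::-1],(480,600)))
E
```

```text
t: 14.35
tool_pos: [0.4485, -0.0126, 0.3024]
tcp_rot: [0.683, 0.73, -0.0, -0.0]
ft_force: [-0.1, -0.2, -0.0]
finger_gap: 0.479
gripper_force: 3.0
t: 14.85
tool_pos: [0.4484, -0.0126, 0.3027]
tcp_rot: [0.683, 0.73, -0.0, 0.0]
ft_force: [0.3, -0.2, 0.1]
finger_gap: 0.809
gripper_force: 0.0
t: 15.35
tool_pos: [0.4499, -0.0117, 0.4073]
tcp_rot: [0.683, 0.73, 0.002, 0.003]
ft_force: [-0.4, -0.3, -0.2]
finger_gap: 0.999
gripper_force: 0.0
[ 0.4486 -0.0126  0.4034]
scene plate_yellow_hook 0.95 [ 0.4455 -0.0281  0.1111]
scene plate_yellow_tab 0.69 [ 0.4478 -0.0309  0.1376]
scene plate_yellow_foot 0.65 [0.4458 0.0036 0.0069]
wrist plate_yellow_hook 0.69 [ 0.4491 -0.0234  0.1129]
wrist plate_yellow_tab 0.59 [ 0.4523 -0.0283  0.1337]
wrist plate_yellow_foot 0.84 [0.4468 0.004  0.0033]
wrist plate_yellow_foot 0.36 [ 0.5011 -0.2642  0.0032]
wrist slot 0.97 [0.4509 0.0068 0.0059]
wrist slot 0.33 [ 0.5019 -0.2636 -0.0015]
wrist 0.76 4580
0.13 1287 [[ 0.4298 -0.0336  0.1312]
 [ 0.4497 -0.0275  0.1468]
 [ 0.4698 -0.024   0.1537]]
0.1 1855 [[ 0.4284 -0.0249  0.1025]
 [ 0.4483 -0.014   0.119 ]
 [ 0.4682 -0.004   0.1284]]
0.05 1007 [[ 0.4274 -0.0043  0.052 ]
 [ 0.4475  0.0004  0.0781]
 [ 0.4672  0.0056  0.0988]]
scene 0.89 527
0.13 88 [[ 0.4253 -0.0316  0.1307]
 [ 0.4451 -0.0289  0.1418]
 [ 0.4633 -0.0252  0.1533]]
0.1 182 [[ 0.4242 -0.04    0.1016]
 [ 0.4403 -0.0152  0.117 ]
 [ 0.4635 -0.0058  0.1283]]
0.05 211 [[ 0.4236 -0.0379  0.0516]
 [ 0.4394 -0.0021  0.0783]
 [ 0.4622  0.0043  0.099 ]]
```

View pics/s4.png

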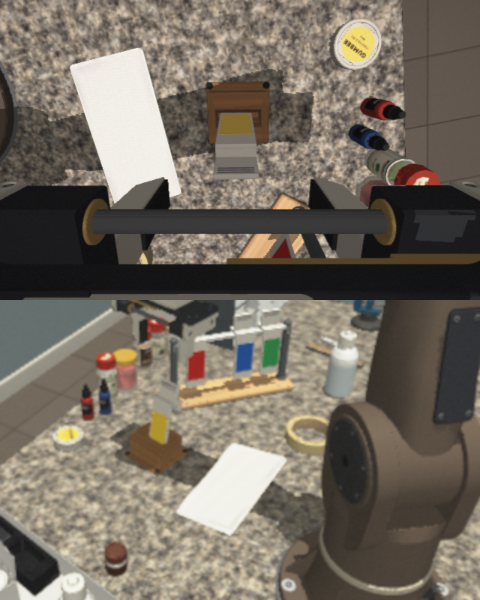

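The plate stands in the slot, leaning about 10° towards the rail, with its tab at wrist image ≈(315,220). I turn the tool 90° to grip the tab by its flat.

```bash
python3 -m handwheel '{"hand":[0,0,0,0,0],"xyz":[[0,0,0],[0,0,0],[0,0,0],[0,0,0],[0,0,0]],"yaw":[0.046,0.046,0.046,0.046,0.046]}' 5
python3 -m handwheel '{"hand":[0,0,0,0,0],"xyz":[[0,0,0],[0,0,0],[0,0,0],[0,0,0],[0,0,0]],"yaw":[0.046,0.046,0.046,0.046,0.046]}' 5
python3 -m handwheel '{"hand":[0,0,0,0,0],"xyz":[[0,-0.02,0],[0,0,0.2],[0,0,0.3],[0,0,0.3],[0,0,0.18]],"yaw":[0.04,0,0,0,0]}' 5
python3 -m handwheel '{"hand":[0.3,0.6,0.75,0.85,0.9],"xyz":[[0,0,0],[0,0,0],[0,0,0],[0,0,0],[0,0,0]],"yaw":[0,0,0,0,0]}' 5
python3 -m handwheel '{"hand":[1,1,1,1,1],"xyz":[[0,0,0],[0,0,0],[0,0,0],[0,0,0],[0,0,0]],"yaw":[0,0,0,0,0]}' 10
```

```text
t: 16.4
tool_pos: [0.4484, -0.0126, 0.4025]
tcp_rot: [0.898, 0.439, -0.0, -0.0]
ft_force: [-0.2, 0.6, 0.3]
finger_gap: 1.003
gripper_force: 0.0
t: 16.9
tool_pos: [0.4485, -0.0125, 0.4025]
tcp_rot: [0.996, 0.093, -0.0, -0.0]
ft_force: [0.7, 0.1, -1.4]
finger_gap: 1.002
gripper_force: 0.0
t: 17.4
tool_pos: [0.4474, -0.0107, 0.3027]
tcp_rot: [0.999, 0.033, -0.001, -0.0]
ft_force: [-0.6, -0.8, 0.7]
finger_gap: 0.997
gripper_force: 0.0
t: 17.9
tool_pos: [0.4483, -0.0106, 0.3055]
tcp_rot: [0.999, 0.033, 0.001, 0.0]
ft_force: [-0.3, 0.0, -0.0]
finger_gap: 0.614
gripper_force: 0.0
t: 18.4
tool_pos: [0.4481, -0.0106, 0.3047]
tcp_rot: [0.999, 0.033, -0.0, 0.0]
ft_force: [-0.5, 0.2, -0.4]
finger_gap: 0.177
gripper_force: 0.0
```

```bash
python3 -m handwheel '{"hand":[1,1,1,1,1],"xyz":[[0,0,0],[0,0,0],[0,0,0],[0,0,0],[0,0,0]],"yaw":[0,0,0,0,0]}' 20
python3 - <<'E'
from h import *
M,im,d=snap('wrist','w5');M2,im2,d2=snap('scene')
lm('scene',M2,['plate_yellow_hook','plate_yellow_tab','plate_yellow_foot'])
lm('wrist',M,['plate_yellow_hook','plate_yellow_tab','plate_yellow_foot'])
E
```

```text
t: 18.9
tool_pos: [0.4482, -0.0104, 0.3049]
tcp_rot: [0.999, 0.034, 0.0, -0.0]
ft_force: [-2.0, 2.4, 4.9]
finger_gap: 0.07
gripper_force: 19.9
scene plate_yellow_hook 0.71 [ 0.445  -0.0117  0.1167]
scene plate_yellow_hook 0.68 [0.4484 0.004  0.0058]
scene plate_yellow_tab 0.84 [ 0.4476 -0.0105  0.14  ]
scene plate_yellow_tab 0.42 [ 0.5383 -0.1892  0.1481]
scene plate_yellow_foot 0.82 [0.4425 0.0022 0.0062]
scene plate_yellow_foot 0.7 [ 0.4868 -0.2864  0.1488]
wrist plate_yellow_hook 0.75 [ 0.4481 -0.01    0.1175]
wrist plate_yellow_tab 0.57 [ 0.4552 -0.0107  0.1393]
wrist plate_yellow_foot 0.81 [0.451  0.0068 0.0022]
```

```bash
python3 -m handwheel '{"hand":[1,1,1,1,1],"xyz":[[0,0,-0.15],[0,0,-0.25],[0,0,-0.4],[0,0,-0.5],[0,0,-0.5]],"yaw":[0,0,0,0,0]}' 25
python3 -m handwheel '{"hand":[1,1,1,1,1],"xyz":[[0,0,-0.3],[0,0,-0.15],[0,0,0],[0,0,0],[0,0,0]],"yaw":[0,0,-0.042,-0.042,-0.042]}' 25
python3 -m handwheel '{"hand":[1,1,1,1,1],"xyz":[[0,0,0],[0,0,0],[0,0,0],[0,0,0],[0,0,0]],"yaw":[-0.042,-0.042,-0.042,-0.042,-0.04]}' 25
```

```text
t: 19.8
tool_pos: [0.4474, -0.0112, 0.486]
tcp_rot: [0.999, 0.033, -0.001, 0.0]
ft_force: [2.2, -0.3, -0.9]
finger_gap: 0.063
gripper_force: 25.0
t: 20.3
tool_pos: [0.4478, -0.0113, 0.5293]
tcp_rot: [0.973, 0.231, -0.001, 0.0]
ft_force: [-0.2, 0.8, -1.6]
finger_gap: 0.067
gripper_force: 25.0
t: 20.8
tool_pos: [0.4478, -0.0113, 0.5292]
tcp_rot: [0.847, 0.531, -0.001, 0.0]
ft_force: [-0.7, -0.0, -0.3]
finger_gap: 0.064
gripper_force: 25.0
```

```bash
python3 -m handwheel '{"hand":[1,1,1,1,1],"xyz":[[-0.25,0.2,0],[-0.4,0.35,0],[-0.4,0.4,0],[-0.3,0.3,0],[-0.2,0.2,0]],"yaw":[0,0,0,0,0]}' 25
python3 -m handwheel '{"hand":[1,1],"xyz":[[0,0,0],[0,0,0]],"yaw":[0,0]}' 25
python3 - <<'E'
from h import *
N=['plate_yellow_hook','plate_yellow_tab','plate_yellow_foot','plate_red_hook','plate_blue_hook','rail_gap','drying_rail']
s=ctrl.get_state();print(s['tool_pos'],R.from_quat(s['tcp_rot']).as_matrix()[:,:2].T)
for c in('wrist','scene'):
    M,im,d=snap(c,c+'6'); lm(c,M,N)
a=cv2.imread('pics/wrist6.png');b=cv2.imread('pics/scene6.png')
cv2.imwrite('pics/b6.png',cv2.resize(np.vstack([a,cv2.resize(b[100:300,250:570],None,fx=2,fy=2)]),(480,600)))
E
```

```text
t: 21.3
tool_pos: [0.5072, -0.2086, 0.5286]
tcp_rot: [0.849, 0.528, -0.001, -0.0]
ft_force: [-0.1, 0.1, -1.1]
finger_gap: 0.062
gripper_force: 25.0
t: 21.5
tool_pos: [0.5071, -0.205, 0.5288]
tcp_rot: [0.849, 0.529, -0.001, -0.001]
ft_force: [0.3, 0.8, -0.9]
finger_gap: 0.067
gripper_force: 25.0
[ 0.5071 -0.205   0.5288] [[ 0.4406  0.8977 -0.0003]
 [ 0.8977 -0.4406 -0.002 ]]
wrist plate_yellow_tab 0.86 [ 0.5095 -0.2047  0.3642]
wrist plate_yellow_foot 0.97 [ 0.4952 -0.2002  0.2268]
wrist plate_red_hook 0.71 [ 0.5317 -0.1792  0.1443]
wrist rail_gap 0.83 [ 0.5095 -0.2342  0.1514]
wrist drying_rail 0.96 [ 0.503  -0.2624  0.0001]
wrist drying_rail 0.25 [ 0.4963 -0.2014  0.2266]
scene plate_yellow_hook 0.94 [ 0.5078 -0.203   0.3401]
scene plate_yellow_tab 0.96 [ 0.5062 -0.2048  0.3669]
scene plate_yellow_foot 0.98 [ 0.4919 -0.1984  0.23  ]
scene plate_blue_hook 0.98 [ 0.4875 -0.2861  0.1495]
scene rail_gap 0.56 [ 0.5152 -0.2408  0.1484]
scene drying_rail 0.97 [ 0.4992 -0.262  -0.0025]
```

View pics/b6.png

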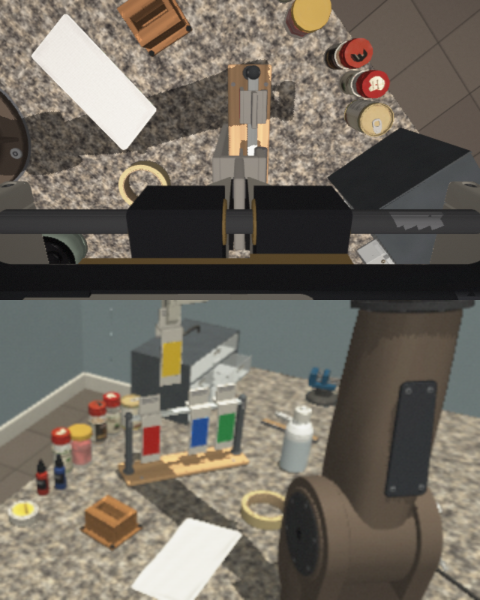

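Yellow hangs upright in the gripper above the rail (scene crop ≈(172,355)), facing the same way as the others, with red at (150,440) and blue at (200,430). I measure the gap from depth.

```bash
python3 - <<'E'
from h import *
a=np.deg2rad(64.1); ey=np.array([np.cos(a),np.sin(a)]); ex=np.array([ey[1],-ey[0]]); o=np.array([.5006,-.2616])
for c in('scene','top'):
    M,im,d=snap(c); P=cloud(c,M,d,np.ones(d.shape,bool))
    q=P[:,:2]-o; x=q@ex; y=q@ey; z=P[:,2]
    m=(abs(x)<.04)&(abs(y)<.125)
    k=m&(z>.163)&(z<.2)
    print(c,'tabs y:',np.histogram(y[k],np.arange(-.125,.13,.005))[0],'z max',z[k].max() if k.any() else 0)
    for n,lo,hi in(('red',.06,.12),('blue',-.06,.01),('green',-.12,-.06)):
        j=k&(y>lo)&(y<hi)
        if j.sum()>8: print(n,'y',np.percentile(y[j],[3,50,97]),'x',np.percentile(x[j],[5,50,95]),j.sum())
    j=m&(z>.135)&(z<.156)&(y>0)&(y<.06)
    if j.sum()>8: print('bar x',np.percentile(x[j],[3,50,97]),'z',np.percentile(z[j],[5,50,95]),'x of top',np.percentile(x[j&(z>.147)],[5,50,95]),j.sum())
    j=m&(z>.2)
    if j.sum()>8 and c=='scene':
        j&=(z<.335); print('yellow strip y',np.percentile(y[j],[3,50,97]),'x',np.percentile(x[j],[5,50,95]))
s=ctrl.get_state()['tool_pos'][:2]-o;print('tcp',s@ex,s@ey)
E
```

```text
scene tabs y: [ 0  0  7  7 15 12 14 11 10 12 16  8  0  0  1 10 13 14  9 13 14 12 13 17
  1  0  0  0  0  0  0  0  0  0  0  0  0 11 14 11 16 12 15 15 12 16  2  0
  0  0] z max 0.19378468114350467
red y [0.0625 0.0838 0.1044] x [-0.008  -0.0048 -0.002 ] 124
blue y [-0.0484 -0.0256 -0.0063] x [-0.0089 -0.0056 -0.0016] 117
green y [-0.1109 -0.0895 -0.0686] x [-0.0091 -0.0056 -0.0019] 112
bar x [-0.0129 -0.0074  0.0028] z [0.1433 0.1481 0.1519] x of top [-0.011  -0.0058  0.0028] 70
yellow strip y [0.0315 0.0551 0.074 ] x [-0.0396 -0.0376 -0.0322]
top tabs y: [0 0 0 0 0 0 0 0 0 0 0 0 0 0 0 0 0 0 0 0 0 0 0 0 0 0 0 0 0 0 0 0 0 0 0 0 0
 0 1 6 8 8 7 7 8 7 5 0 0 0] z max 0.1948696772806937
red y [0.0716 0.0896 0.1065] x [-0.0041 -0.0025  0.0021] 57
tcp -0.018980160868126716 0.05446917037863662
```

```bash
python3 -m handwheel '{"hand":[1,1,1,1,1],"xyz":[[-0.12,0.08,0],[-0.13,0.09,0],[0,0,0.2],[0,0,0],[0,0,0]],"yaw":[0,0,0,0,0]}' 25
python3 - <<'E'
from h import *
a=np.deg2rad(64.1); ey=np.array([np.cos(a),np.sin(a)]); ex=np.array([ey[1],-ey[0]]); o=np.array([.5006,-.2616])
s=ctrl.get_state()['tool_pos'];q=s[:2]-o;print('tcp',s,q@ex,q@ey)
for c in('scene','wrist'):
    M,im,d=snap(c,c+'7'); P=cloud(c,M,d,np.ones(d.shape,bool))
    q=P[:,:2]-o; x=q@ex; y=q@ey; z=P[:,2]
    for n,lo,hi,z0,z1 in(('red',.055,.12,.163,.195),('blue',-.06,.002,.163,.195),('yel',-.01,.07,.215,.30),('bar',.0,.055,.146,.155)):
        j=(abs(x)<.03)&(y>lo)&(y<hi)&(z>z0)&(z<z1)
        if j.sum()>8: print(c,n,'y',np.percentile(y[j],[3,50,97]),'x',np.percentile(x[j],[3,50,97]),j.sum())
    lm(c,M,['plate_yellow_hook','plate_yellow_foot','rail_gap'])
b=cv2.imread('pics/scene7.png')
cv2.imwrite('pics/b7.png',cv2.resize(b[90:240,290:450],None,fx=4,fy=4))
E
```

```text
t: 22.9
tool_pos: [0.5116, -0.2352, 0.5096]
tcp_rot: [0.849, 0.529, -0.0, -0.0]
ft_force: [0.1, 0.3, -0.1]
finger_gap: 0.065
gripper_force: 25.0
tcp [ 0.5116 -0.2352  0.5096] -0.0016780268010085184 0.028584855981564888
scene red y [0.0621 0.0842 0.1044] x [-0.0093 -0.005  -0.0002] 126
scene blue y [-0.0476 -0.0258 -0.0062] x [-0.009  -0.0056 -0.0011] 117
scene yel y [0.0062 0.028  0.0478] x [-0.0248 -0.0213 -0.017 ] 362
scene bar y [0.0031 0.0274 0.0526] x [-0.0113 -0.0047  0.0042] 49
scene plate_yellow_hook 0.75 [ 0.5101 -0.2336  0.3218]
scene plate_yellow_foot 0.79 [ 0.4936 -0.2297  0.2083]
scene rail_gap 0.98 [ 0.5136 -0.2382  0.1493]
wrist red y [0.0655 0.0862 0.1057] x [-0.0046 -0.0012  0.0022] 461
wrist yel y [0.0298 0.0517 0.0522] x [-0.0191 -0.0146 -0.0138] 408
wrist bar y [0.0015 0.0281 0.0532] x [-0.0083 -0.0013  0.0047] 751
wrist plate_yellow_hook 0.73 [ 0.5135 -0.236   0.3231]
wrist plate_yellow_foot 0.72 [ 0.5011 -0.2294  0.2075]
wrist rail_gap 0.95 [ 0.5076 -0.232   0.1547]
```

View pics/b7.png

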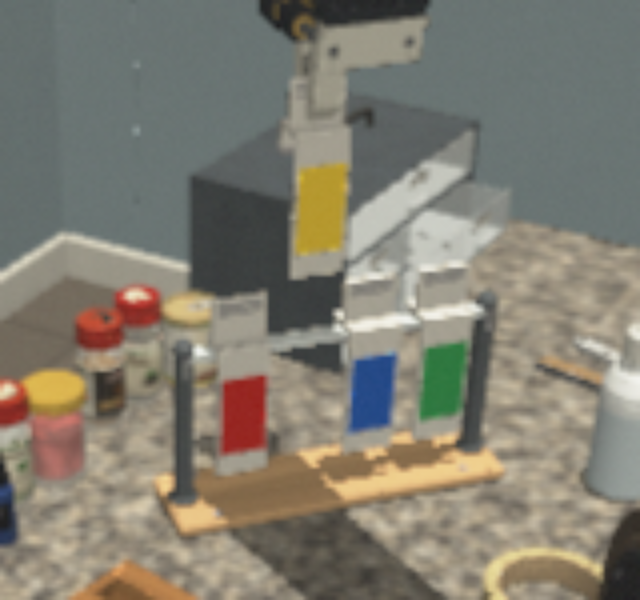

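Yellow is centred over the gap in both directions (crop ≈(320,270)), so I descend.

```bash
python3 -m handwheel '{"hand":[1,1,1,1,1],"xyz":[[0,0,0.15],[0,0,0.2],[0,0,0.2],[0,0,0.2],[0,0,0.2]],"yaw":[0,0,0,0,0]}' 25
python3 -m handwheel '{"hand":[1,1,1,1,1],"xyz":[[0,0,0.2],[0,0,0.2],[0,0,0.15],[0,0,0.1],[0,0,0]],"yaw":[0,0,0,0,0]}' 25
python3 - <<'E'
from h import *
s=ctrl.get_state();print(s['tool_pos'],s['ft_force'])
for c in('scene','wrist'):
    M,im,d=snap(c,c+'8')
    lm(c,M,['plate_yellow_hook','plate_yellow_foot','plate_red_hook','plate_blue_hook'])
E
```

```text
t: 23.8
tool_pos: [0.5116, -0.2341, 0.4142]
tcp_rot: [0.848, 0.53, 0.0, 0.0]
ft_force: [0.5, 0.4, -0.5]
finger_gap: 0.064
gripper_force: 25.0
t: 24.3
tool_pos: [0.5113, -0.2342, 0.3486]
tcp_rot: [0.848, 0.53, -0.001, -0.001]
ft_force: [-0.3, 0.3, 0.1]
finger_gap: 0.065
gripper_force: 25.0
[ 0.5113 -0.2342  0.3486] [-0.2816  0.3375  0.0542]
scene plate_yellow_foot 0.88 [ 0.4934 -0.2326  0.0435]
scene plate_red_hook 0.72 [ 0.5376 -0.1888  0.1518]
scene plate_blue_hook 0.85 [ 0.4876 -0.286   0.147 ]
scene plate_blue_hook 0.27 [ 0.4991 -0.261  -0.0032]
wrist plate_yellow_hook 0.58 [ 0.5173 -0.2353  0.1626]
wrist plate_yellow_foot 0.66 [ 0.4995 -0.2289  0.0497]
wrist plate_yellow_foot 0.23 [ 0.5142 -0.2326  0.1648]
wrist plate_red_hook 0.43 [ 0.5158 -0.2331  0.1824]
wrist plate_blue_hook 0.84 [ 0.4858 -0.2838  0.1455]
```

```bash
for i in 1; do :; done; python3 -m handwheel '{"hand":[1,1,1,1,1],"xyz":[[0,0,0.02],[0,0,0.02],[0,0,0.02],[0,0,0.01],[0,0,0]],"yaw":[0,0,0,0,0]}' 25
python3 -m handwheel '{"hand":[1,1,1],"xyz":[[0,0,0.01],[0,0,0.01],[0,0,0]],"yaw":[0,0,0]}' 10
```

```text
t: 25.3
tool_pos: [0.5116, -0.2342, 0.3425]
tcp_rot: [0.848, 0.53, -0.0, -0.0]
ft_force: [0.4, 0.3, -0.3]
finger_gap: 0.064
gripper_force: 25.0
t: 25.6
tool_pos: [0.5116, -0.2342, 0.3406]
tcp_rot: [0.848, 0.53, -0.0, -0.0]
ft_force: [0.5, -0.0, -0.9]
finger_gap: 0.067
gripper_force: 10.0
```

```bash
python3 -m handwheel '{"hand":[1,1,1],"xyz":[[0,0,0.01],[0,0,0.01],[0,0,0]],"yaw":[0,0,0]}' 10
python3 -m handwheel '{"hand":[1,1,1],"xyz":[[0,0,0.01],[0,0,0],[0,0,0]],"yaw":[0,0,0]}' 10
```

```text
t: 25.9
tool_pos: [0.5116, -0.2342, 0.3393]
tcp_rot: [0.848, 0.53, 0.0, 0.0]
ft_force: [-2.1, 0.8, 4.3]
finger_gap: 0.069
gripper_force: 10.0
t: 26.2
tool_pos: [0.5116, -0.2341, 0.3388]
tcp_rot: [0.848, 0.53, 0.0, 0.0]
ft_force: [-3.8, 1.4, 10.9]
finger_gap: 0.067
gripper_force: 10.0
```

```bash
python3 -m handwheel '{"hand":[1,0.9,0.85,0.8,0.75],"xyz":[[0,0,-0.01],[0,0,0],[0,0,0],[0,0,0],[0,0,0]],"yaw":[0,0,0,0,0]}' 3
python3 -m handwheel '{"hand":[0.7,0.6,0.5,0.4,0.4],"xyz":[[0,0,0],[0,0,0],[0,0,0],[0,0,0],[0,0,0]],"yaw":[0,0,0,0,0]}' 3
python3 - <<'E'
from h import *
s=ctrl.get_state();print(s['tool_pos'],s['ft_force'],s['finger_gap'])
for c in('scene','wrist'):
    M,im,d=snap(c,c+'9')
    lm(c,M,['plate_yellow_hook','plate_yellow_tab','plate_yellow_foot','plate_red_hook','plate_blue_hook','plate_green_hook'])
b=cv2.imread('pics/scene9.png')
cv2.imwrite('pics/b9.png',cv2.resize(b[90:240,290:450],None,fx=4,fy=4))
E
```

```text
t: 26.7
tool_pos: [0.5116, -0.2342, 0.3386]
tcp_rot: [0.848, 0.53, -0.0, -0.0]
ft_force: [0.1, 0.3, -0.3]
finger_gap: 0.23
gripper_force: 0.0
t: 27.2
tool_pos: [0.5116, -0.2342, 0.3387]
tcp_rot: [0.848, 0.53, -0.0, 0.0]
ft_force: [-0.3, 0.4, -0.7]
finger_gap: 0.58
gripper_force: 0.0
[ 0.5116 -0.2342  0.3387] [-0.3246  0.4222 -0.7354] 0.5798670355244753
scene plate_yellow_hook 0.84 [ 0.5108 -0.2343  0.1487]
scene plate_yellow_hook 0.58 [ 0.5094 -0.2383  0.1761]
scene plate_yellow_tab 0.88 [ 0.508  -0.2346  0.1764]
scene plate_yellow_tab 0.46 [ 0.5368 -0.1885  0.1516]
scene plate_yellow_foot 0.66 [ 0.4943 -0.2327  0.04  ]
scene plate_red_hook 0.91 [ 0.5368 -0.1901  0.1496]
scene plate_blue_hook 0.93 [ 0.4874 -0.2837  0.1493]
scene plate_green_hook 0.8 [ 0.4627 -0.3395  0.1522]
wrist plate_yellow_hook 0.66 [ 0.5143 -0.2366  0.1522]
wrist plate_yellow_hook 0.25 [ 0.4889 -0.2856  0.1474]
wrist plate_yellow_tab 0.76 [ 0.5146 -0.2343  0.1775]
wrist plate_yellow_foot 0.87 [ 0.4991 -0.228   0.0358]
wrist plate_yellow_foot 0.56 [ 0.5132 -0.2349  0.1748]
wrist plate_red_hook 0.73 [ 0.5379 -0.1832  0.1501]
wrist plate_blue_hook 0.84 [ 0.4891 -0.2896  0.1468]
```

View pics/b9.png

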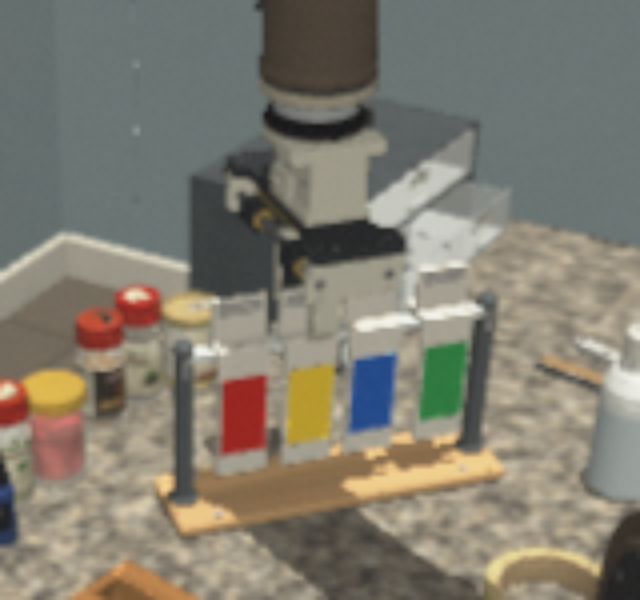

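Yellow hangs straight between red and blue (crop ≈(310,400)) with clear gaps on both sides. I back straight up.

```bash
python3 -m handwheel '{"hand":[0.4,0.4,0.4,0.4,0.4],"xyz":[[0,0,-0.1],[0,0,-0.2],[0,0,-0.4],[0,0,-0.4],[0,0,0]],"yaw":[0,0,0,0,0]}' 3
python3 -m handwheel '{"hand":[0.4,0.4,0.4,0.4,0.4],"xyz":[[0,0,0],[0,0,0],[0,0,0],[0,0,0],[0,0,0]],"yaw":[0,0,0,0,0]}' 3
python3 - <<'E'
from h import *
M,im,d=snap('scene','s10')
lm('scene',M,['plate_yellow_hook','plate_yellow_tab','plate_yellow_foot','plate_red_hook','plate_blue_hook'])
b=cv2.imread('pics/s10.png')
cv2.imwrite('pics/b10.png',cv2.resize(b[90:240,290:450],None,fx=4,fy=4))
E
```

```text
t: 28.4
tool_pos: [0.5129, -0.2339, 0.4551]
tcp_rot: [0.848, 0.53, 0.003, 0.004]
ft_force: [0.8, 0.7, -0.4]
finger_gap: 0.601
gripper_force: 0.0
t: 28.9
tool_pos: [0.5115, -0.2342, 0.4481]
tcp_rot: [0.848, 0.53, -0.0, -0.0]
ft_force: [0.9, -0.1, -1.1]
finger_gap: 0.607
gripper_force: 0.0
scene plate_yellow_hook 0.62 [ 0.5107 -0.2348  0.1492]
scene plate_yellow_tab 0.74 [ 0.5084 -0.2347  0.1756]
scene plate_yellow_foot 0.67 [ 0.4915 -0.2339  0.0355]
scene plate_red_hook 0.57 [ 0.5381 -0.1917  0.1479]
scene plate_blue_hook 0.83 [ 0.4899 -0.2861  0.1486]
```

View pics/b10.png

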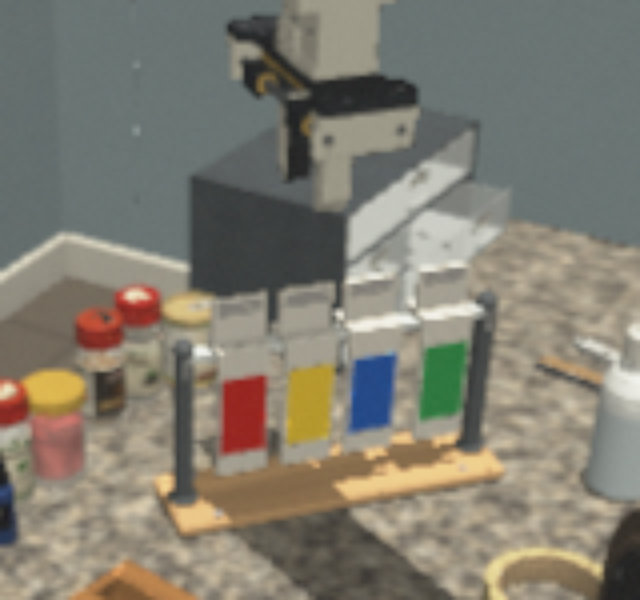

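The gripper is clear, yellow hangs straight at crop ≈(308,370), and the neighbours have not moved.

```bash
python3 -c "
from plant import ctrl
print(ctrl.job_done())"
```

```text
the job is handed in; nothing more can be done
None
```

The yellow plate stood upright in the slot and was let go, then was hung by its hook in the wide gap; it looks straight, the neighbours look unmoved, and the job was handed in at about 29 s (no verdict was returned).

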